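# Back a load-cell press off by one ratchet notch

## Robot

A 6-joint arm with a two-finger parallel gripper is mounted at the origin on the work surface; the furniture and walls round the work are solid. World frame = base frame: x ahead of the robot, y to its left, z up, the work surface at z = 0. Lengths are in m, angles in rad, forces in N, time in s.
With the tool pointing down it reaches from about 0.3 to 0.875 m from the base axis. Payload 4.2 kg.
Tool frame: the origin (TCP) lies on the mounting face of the last link; the fingertips stand 173 mm ahead of it and the grasp point (between the pads) lies 155 mm ahead of it; z points along the fingers, x is the direction in which the jaws open and shut, and the axes are right-handed (so a half turn about z gives the same grasp; the last joint's range is limited). The gripper opens to 85 mm and grips with 20 to 120 N. Pads are 22 mm wide; open, the fingers measure 114 mm over their backs; the gripper's body (76 mm by 85 mm) begins 54 mm behind the grasp point. The pads swing forward as they close: fully open they stand 13 mm farther back than shut.
Start: joints at [1.099, 0.32, 1.565, -0, 1.257, -0.02], TCP at [0.251, 0.517, 0.405] pointing down, gripper open.
Joint ranges: [-3.11, 3.11], [-0.84, 2.01], [0.21, 2.61], [-1.34, 4.49], [0.05, 2.63], [-2.56, 2.56]. Speed limits (rad/s): [2.57, 2.57, 3.14, 3.14, 3.14, 3.14].

## Interface

Orientations are given as a rotation vector (axis times angle).
In Python, from rig import r, eyes gives the robot as it stands. The module is installed in compiled form; this text tells all that it offers.
- The arm moves only by the tool servo_tool, never from a script. Its argument "steps" is text: rows parted by semicolons, each of 5 numbers parted by spaces: the closure, from -1 (fully open) to 1 (shut), so that 0 is half open, then the shift along the world's x, y, z in mm, then the turn about the world's z in rad. In form: grip x y z yaw; .... A call has 1 to 8 rows; each row is the pose to reach, as a shift and turn from the pose measured when the call began; what a row does not reach only later rows make up. A row lasts 1/8 s, in which the tool goes at most 62.5 mm and 10.7 degrees, less where a joint would pass 70% of its speed; a pose out of reach is approached as far as the arm can. A call with a gripper value outside its range is refused whole. The fingers move at their own pace and stop on an object; "force" is the grip in N (left out, the last holds). Time passes only in rows, so rows that repeat a pose let the fingers close. It gives the time, the measured TCP pose, the force and the opening at its end, in the units of the state.
- r.observe(): the state, without advancing time (a new reading comes with each control period).
- eyes.get_image(name): name is "scene" or "top" or "wrist"; returns a dict with "img" (420x560x3 uint8, blue, green, red), "intrinsics" (3x3 intrinsics, pixels), "position" and "rotation" of the camera in the world. Camera axes: x right, y down, z forward; pixel columns grow to the right and rows downward; lengths in m; the calibration is good to about 2 mm. A picture is of the moment at which its call begins. There is no depth.
- r.close_job(): hands the job in, once; it reports no verdict.
The state is a dict: "clock": time; "q": joint angles; "qvel": joint speeds; "tau": joint torques, N m; "tcp_pos": TCP position; "tool_rot": TCP orientation; "force": force on the tool from outside, world axes, zero at the start; "wrist_torque": the same for the moment, N m; "opening": finger opening in m.
Only numpy, scipy, OpenCV 4.12 (cv2) and the standard library are available. Lean on these libraries where they do the work, as an engineer would, in place of code of your own. Each camera call takes 0.05 s, during which the arm holds its last target.

## Task

The small ratchet press has its ram run up to the load cell and must be backed off by one notch. With a fingertip lift the red-tabbed pawl out of the toothed wheel and tip it over until it lies back clear by itself, then push the wheel backward by just that one notch (top of the wheel towards the pawl), and tip the pawl back so that it drops fully home in the new notch. Leave the load cell lying in its cradle and the other things on the bench where they are.

Things in the scene. Friction and masses are not known exactly. Their poses are not given: they have to be found in the camera images.
- press: small bench press, fixed: dark bed plate 105 x 205 mm on 12 mm rubber feet, blue pinion housing, blue anvil block (top at 98 mm), toothed steel wheel in front. Origin on the bench; the plate reaches x -58 to +47, y -90 to +115 mm. Front = -x, +y = left seen from the front, z up. Housing top 125 mm; only pawl and ball rise above 150 mm
- wheel_axis (a point): axis of the toothed wheel, at x -45, y -25, z 95 mm of the press; the axis runs along the press's x. The wheel is 10 mm thick, 110 mm across its 12 saw teeth (pitch 30 deg = 0.524 rad, 11 mm deep). In front of it (plane x = -71 mm of the press) stand three 9 mm spokes, 120 deg apart, each with a black ball 24 mm across, 65 mm from the axis
- wheel (a joint): turn of the toothed wheel (rad): 0 = a tooth bears on the seated pawl; + = backward, anticlockwise seen from the front, its top moving to the press's +y; the ram backs off 16 mm per rad. Starts at -0.08 to -0.02; ram meets cell at -0.10. One notch back the pawl seats fully at 0.36 to 0.524. Only the seated pawl stops it turning back; else it stays where left, 2 to 3 N at a ball turn it
- grip_a (a point): centre of the black ball (24 mm) of the upper spoke: at the start it stands about straight up, 160 mm above the bench; after one notch backward it leans 30 deg to the left (+y), 151 mm above the bench. Its right side is free for a finger to push it left
- pawl (a joint): turn of the brass pawl about its pivot (rad): 0 = nose fully down on the floor between two teeth, + = lifted out, away from the wheel (to the press's +y); the nose is clear of the teeth from 0.17; it balances near 0.3; past 0.4 it falls over and lies at 0.58 on its rest pin; pushed back under 0.25 it falls in by its own weight. It takes under 1 N
- pawl_tab (a point): middle of the pawl's red tab, 24 (x) x 11 (y) x 44 mm high. Pawl down: at x -45, y +34, z 162 mm of the press, tab top 184 mm, upright. Pawl lying back: y +95, z 156 mm, leaning 35 deg to +y, its top end at y +107, z 174 mm. It swings in the plane of the wheel (press y-z)
- pawl_pivot (a point): pivot of the pawl, axis along the press's x, at x -45, y +55, z 58 mm of the press; the tab's middle is 105 mm from it
- load_cell: loose steel canister, 44 mm across and 42 mm long, lying in an aluminium cradle between ram and anvil at the back left of the press, a brass socket on top (102 mm above the bench). Origin at its centre, axis along its y. To be left alone
- brass_weight: loose brass test weight, 38 mm across, 65 mm high, on the bench in front of the press; origin at its foot
- blue_tape: loose roll of blue tape, 56 mm across, 19 mm high; origin at its underside
- sample_jar: loose white jar with a yellow lid, 68 mm across, 73 mm high, to the right of the weighing terminal; origin at its underside

How it is judged:
By the outcome, as a careful person would: the job done as asked, in the order asked, and still so for the second after the job is handed in, with the robot touching nothing.
It also fails if it takes over 48 s, if anything falls off the work surface, if the arm or the gripper's body presses on something with over 40 N, if the wrist force passes 120 N, or if a joint passes its speed limit or range.

## Working session

There is one attempt and no reset: what is moved stays moved. The work goes in short steps, Python scripts to look and compute and a tool call to move; the robot and the scene stay as the last step left them, time stands still between calls to the robot, and variables do not carry over. Pictures are saved under pics/ and viewed, and the job is handed in when it is done.

Besides the shell and the picture viewer there is one more tool, called after "Emit:" by a JSON object that holds its "api" and its "payload", one argument or row to a line. servo_tool: Moves the arm, as the interface text tells. Its arguments: {"type":"object","properties":{"steps":{"type":"string"},"force":{"type":"number"}},"required":["steps"]}

```bash
mkdir -p pics
cat > h.py <<'E'
from rig import r, eyes
import cv2, numpy as np
def snap(tag):
    d={}
    for n in ("scene","top","wrist"):
        d[n]=eyes.get_image(n); cv2.imwrite(f"pics/{tag}_{n}.png",d[n]["img"])
    np.save(f"pics/{tag}.npy",d,allow_pickle=True); return d
def ray(c,u,v):
    K=np.array(c["intrinsics"]);R=np.array(c["rotation"])
    if R.shape!=(3,3): R=cv2.Rodrigues(R)[0]
    return np.array(c["position"]),R@np.linalg.solve(K,[u,v,1.])
def onz(c,u,v,z):
    p,d=ray(c,u,v); return p+d*(z-p[2])/d[2]
def proj(c,P):
    K=np.array(c["intrinsics"]);R=np.array(c["rotation"])
    if R.shape!=(3,3): R=cv2.Rodrigues(R)[0]
    q=K@(R.T@(np.array(P)-c["position"])); return q[:2]/q[2]
def tri(obs):
    A=np.zeros((3,3));b=np.zeros(3)
    for c,u,v in obs:
        p,d=ray(c,u,v);d=d/np.linalg.norm(d);M=np.eye(3)-np.outer(d,d);A+=M;b+=M@p
    return np.linalg.solve(A,b)
def load(tag): return np.load(f"pics/{tag}.npy",allow_pickle=True).item()
E
python3 - <<'E'
from h import *
d=snap("a")
for n in d: print(n,np.round(d[n]["position"],3),np.round(d[n]["rotation"],3).tolist())
print(r.observe())
E
```

```text
scene [1.248 0.219 0.665] [-1.544, -1.778, 0.896]
top [0.308 0.151 1.13 ] [-2.116, 2.118, -0.219]
wrist [0.188 0.547 0.372] [2.456, 1.537, 0.214]
{'clock': 0.15, 'q': array([ 1.09897705e+00,  3.20119115e-01,  1.56532864e+00,  2.27645387e-05,
        1.25742482e+00, -2.00256010e-02]), 'qvel': array([ 0.00029438, -0.00335627, -0.00443471,  0.00024701,  0.00046128,
       -0.00053013]), 'tau': array([-1.40586303e-04, -4.15845037e+01, -2.34345675e+01, -6.01416832e-05,
        5.97628910e-03, -7.16279345e-06]), 'tcp_pos': array([0.25099097, 0.51720057, 0.40411741]), 'tool_rot': array([ 2.66202624e+00,  1.66709440e+00, -1.74208281e-03]), 'force': array([-0.82069816, -0.36413035, -0.68155891]), 'wrist_torque': array([-0.00628353,  0.01004339, -0.04720464]), 'opening': 0.08537227026152722}
```

View pics/a_scene.png

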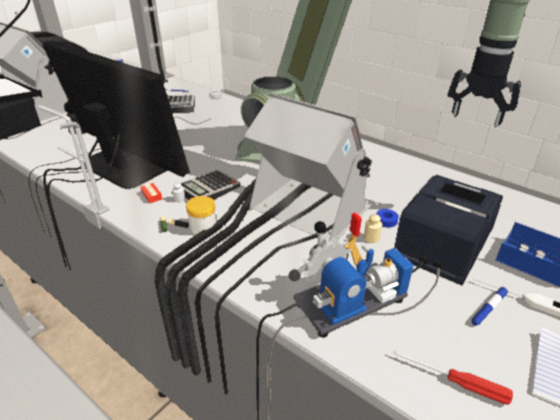

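View pics/a_top.png

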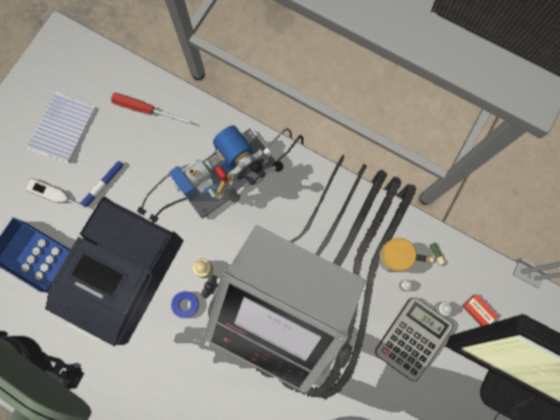

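View pics/a_wrist.png

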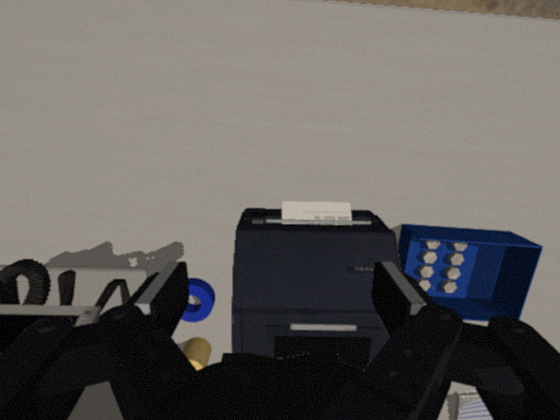

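Run:
```python
from h import *
d=load("a")
cv2.imwrite("pics/a_tc.png",cv2.resize(d["top"]["img"][110:225,150:310],None,fx=5,fy=5,interpolation=cv2.INTER_CUBIC))
cv2.imwrite("pics/a_sc.png",cv2.resize(d["scene"]["img"][200:340,270:430],None,fx=4.2,fy=4.2,interpolation=cv2.INTER_CUBIC))
for n in("top","scene"):
    hsv=cv2.cvtColor(d[n]["img"],cv2.COLOR_BGR2HSV)
    m=cv2.inRange(hsv,(0,170,90),(6,255,255))|cv2.inRange(hsv,(174,170,90),(180,255,255))
    k,l,s,c=cv2.connectedComponentsWithStats(m)
    print(n,[(s[i].tolist(),c[i].round(1).tolist()) for i in range(1,k) if s[i,4]>15])
for uv in((280,210),(220,170),(560,210),(280,0)): print(uv,onz(d["top"],*uv,0).round(3))
```

```text
top [([216, 168, 10, 11, 61], [220.7, 172.8]), ([483, 304, 13, 14, 39], [489.7, 311.1]), ([470, 308, 17, 17, 80], [477.7, 317.0])]
scene [([142, 184, 20, 18, 132], [152.1, 194.5]), ([351, 213, 10, 23, 174], [355.2, 224.0]), ([448, 370, 64, 34, 878], [481.5, 386.4])]
(280, 210) [0.545 0.143 0.   ]
(220, 170) [0.636 0.277 0.   ]
(560, 210) [ 0.544 -0.475  0.   ]
(280, 0) [1.059 0.142 0.   ]
```

View pics/a_tc.png

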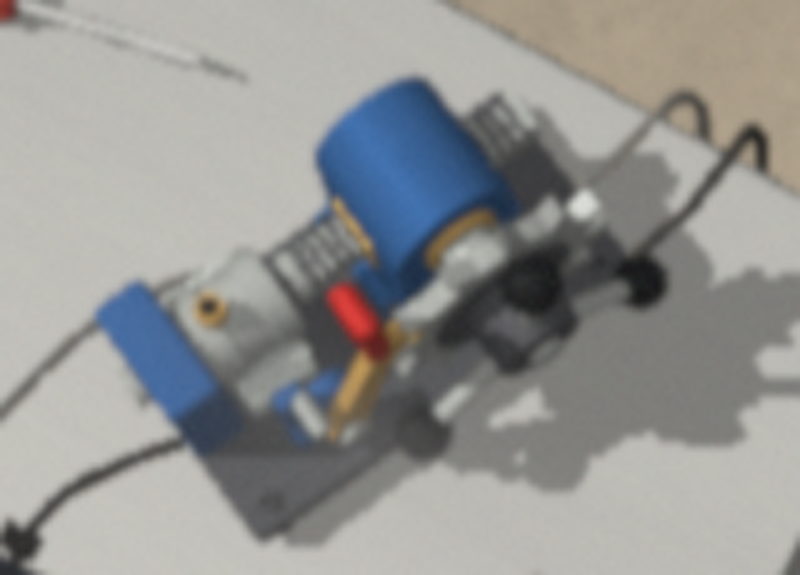

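View pics/a_sc.png

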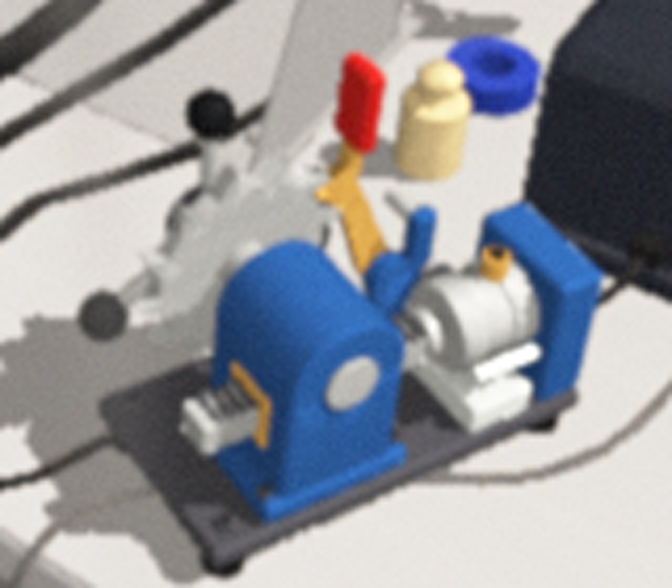

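Run:
```python
from h import *
from scipy.optimize import least_squares
d=load("a");t,s=d["top"],d["scene"]
tab=tri([(t,220.7,172.8),(s,355.2,224)]);A=tri([(t,256.4,167),(s,320,226.9)]);B=tri([(t,278,166.4),(s,294.3,275.2)])
C=onz(t,234.4,196,.063)
print("tab",tab,"A",A,"B",B,"C",C)
P={}
def model(p):
    x,y,yaw,w=p
    R=np.array([[np.cos(yaw),-np.sin(yaw),0],[np.sin(yaw),np.cos(yaw),0],[0,0,1]])
    loc=[(-45,34,162)]
    for a in (0,-2*np.pi/3,2*np.pi/3):
        loc.append((-71,-25+65*np.sin(a+w),95+65*np.cos(a+w)))
    return (R@np.array(loc).T/1000).T+[x,y,0]
def res(p):
    M=model(p)
    o=[]
    for c,i,u,v in((t,0,220.7,172.8),(s,0,355.2,224),(t,1,256.4,167),(s,1,320,226.9),(t,2,278,166.4),(s,2,294.3,275.2),(t,3,234.4,196)):
        o+=list(proj(c,M[i])-[u,v])
    return np.array(o)
for y0 in(0.5,1,-.5,2): 
    f=least_squares(res,[.62,.25,y0,-.05]);print(f.x.round(4),f.cost,f.fun.round(1))
```

```text
tab [0.58267961 0.2567307  0.16493158] A [0.59549789 0.19049479 0.16016333] B [0.62655391 0.14828931 0.05965499] C [0.56141614 0.23851336 0.063     ]
[ 0.638   0.2545  0.6185 -0.0391] 2.1576581735112286 [ 0.6  1.  -0.3  0.9 -0.9 -0.2 -0.5  0.3 -0.4 -0.  -0.5 -0.3 -0.7 -0.1]
[ 0.638   0.2545  0.6185 -0.0391] 2.1576581735112677 [ 0.6  1.  -0.3  0.9 -0.9 -0.2 -0.5  0.3 -0.4 -0.  -0.5 -0.3 -0.7 -0.1]
[ 0.638   0.2545  0.6185 -0.0391] 2.1576581735112237 [ 0.6  1.  -0.3  0.9 -0.9 -0.2 -0.5  0.3 -0.4 -0.  -0.5 -0.3 -0.7 -0.1]
[ 0.638   0.2545  0.6185 -0.0391] 2.1576581735112854 [ 0.6  1.  -0.3  0.9 -0.9 -0.2 -0.5  0.3 -0.4 -0.  -0.5 -0.3 -0.7 -0.1]
```

Run:
```python
from h import *
d=load("a");t,s=d["top"],d["scene"]
cv2.imwrite("pics/a_t2.png",cv2.resize(t["img"][210:410,190:390],None,fx=3,fy=3))
cv2.imwrite("pics/a_s2.png",cv2.resize(s["img"][70:250,200:400],None,fx=3.3,fy=3.3))
o=r.observe()
print(cv2.Rodrigues(o["tool_rot"])[0].round(3))
```

```text
[[ 0.437  0.9   -0.001]
 [ 0.9   -0.437 -0.001]
 [-0.001 -0.    -1.   ]]
```

View pics/a_t2.png

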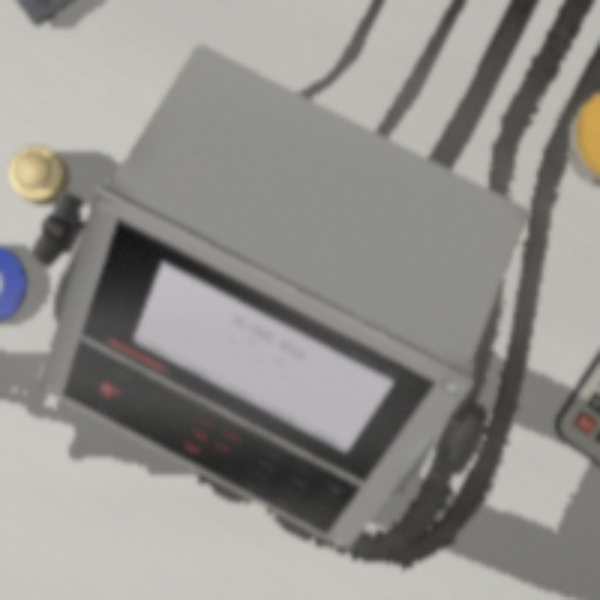

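View pics/a_s2.png

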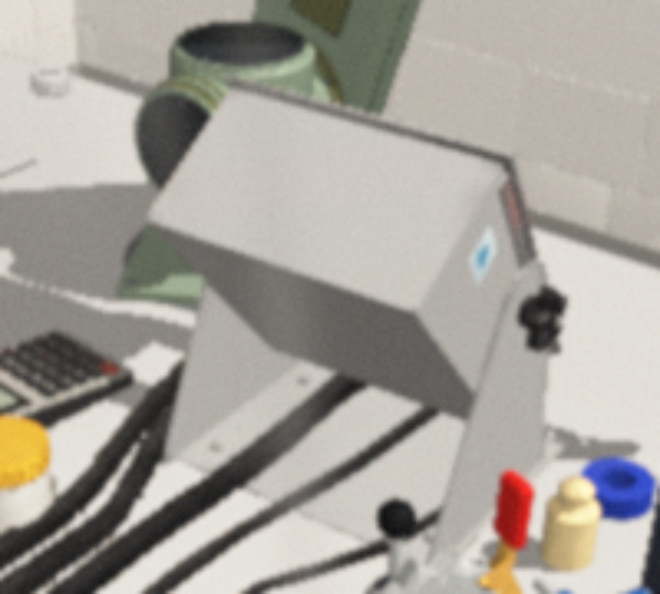

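Run:
```python
from h import *
d=load("a");t,s=d["top"],d["scene"]
for a,b in(((225,273.3),(355.2,118.5)),((256.7,225),(325.8,164.5)),((346,338),(269.7,94.8)),((365,281),(245.5,136))):
    print(tri([(t,*a),(s,*b)]).round(3))
yaw=.6185
R=np.array([[np.cos(yaw),-np.sin(yaw)],[np.sin(yaw),np.cos(yaw)]])
for n,p in dict(tab=(-45,34),tabR=(-45,0),ball=(-71,-60),lie=(-45,140)).items(): print(n,(R@p/1000+[.638,.2545]).round(4))
print(np.degrees(np.arctan2(.9,.437)))
```

```text
[0.381 0.237 0.286]
[0.471 0.188 0.223]
[0.28  0.042 0.286]
[0.373 0.001 0.224]
tab [0.5816 0.2561]
tabR [0.6013 0.2284]
ball [0.6149 0.1644]
lie [0.5202 0.3425]
64.10085101037517
```

Emit:
{"api": "servo_tool", "payload": {
  "steps": "1 0 0 30 -0.1; 1 50 -40 40 -0.25; 1 100 -81 40 -0.4; 1 150 -122 40 -0.5; 1 200 -163 40 -0.5; 1 250 -204 40 -0.5; 1 300 -244 40 -0.5; 1 346 -282 30 -0.5",
  "force": 30
}}

```text
clock: 1.15
tcp_pos: [0.5906, 0.2402, 0.4358]
tool_rot: [2.992, 0.957, 0.0]
force: [0.2, 1.2, 0.6]
opening: -0.0003
```

```bash
cat >> h.py <<'E'
YAW=.6185;RP=np.array([[np.cos(YAW),-np.sin(YAW)],[np.sin(YAW),np.cos(YAW)]]);P0=np.array([.638,.2545])
def st():
    o=r.observe();R=cv2.Rodrigues(o["tool_rot"])[0];p=o["tcp_pos"];tip=p+.173*R[:,2]
    print("t",o["clock"],"tcp",p.round(4),"tip press mm",((RP.T@(tip[:2]-P0))*1000).round(1),"tipz",(tip[2]*1000).round(1),"az",np.degrees(np.arctan2(R[1,0],R[0,0])).round(1),"F press",(RP.T@o["force"][:2]).round(2),o["force"][2].round(2),"open",o["opening"])
def sh(x,y): print("shift mm",(RP@[x,y]).round(1))
def crops(tag,fs=("top","scene")):
    d={n:eyes.get_image(n) for n in fs}; np.save(f"pics/{tag}.npy",d,allow_pickle=True)
    im=[cv2.resize(d[n]["img"][{"top":slice(105,230),"scene":slice(180,330)}[n],{"top":slice(150,310),"scene":slice(260,420)}[n]],(480,{"top":375,"scene":450}[n]),interpolation=cv2.INTER_CUBIC) for n in fs]
    if len(im)==2: im=[cv2.resize(i,(400,400)) for i in im]
    cv2.imwrite(f"pics/{tag}.png",np.hstack(im)); return d
E
python3 -c "
from h import *
st();crops('b')"
```

```text
t 1.15 tcp [0.5906 0.2402 0.4358] tip press mm [-46.9  15.8] tipz 262.8 az 35.5 F press [0.83 0.88] 0.61 open -0.00028414397723953446
```

View pics/b.png

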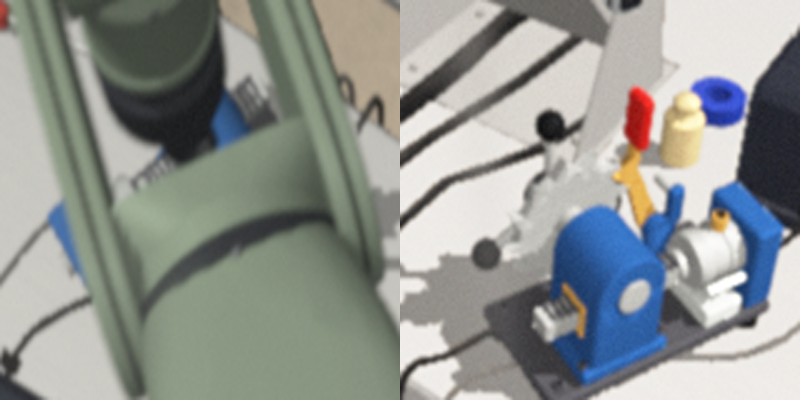

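Emit:
{"api": "servo_tool", "payload": {
  "steps": "1 6 -5 -20 0; 1 6 -5 -45 0; 1 6 -5 -70 0; 1 6 -5 -90 0; 1 6 -5 -97 0; 1 6 -5 -97 0"
}}

```text
clock: 2.0
tcp_pos: [0.5986, 0.2329, 0.336]
tool_rot: [2.992, 0.947, -0.006]
force: [0.3, -0.3, -0.2]
opening: 0.0001
```

```bash
python3 -c "
from h import *
st();crops('c',('scene','top'))"
```

```text
t 2.0 tcp [0.5986 0.2329 0.336 ] tip press mm [-45.4   4.9] tipz 163.1 az 35.1 F press [ 0.06 -0.36] -0.21 open 6.514951555984194e-05
```

View pics/c.png

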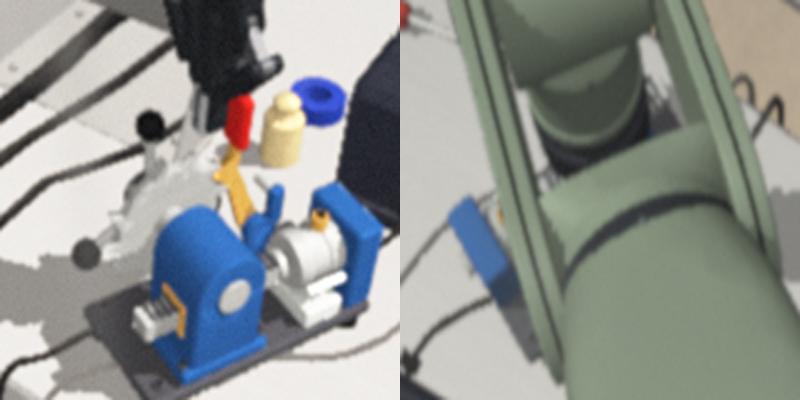

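Emit:
{"api": "servo_tool", "payload": {
  "steps": "1 -5 7 0 0; 1 -10 14 0 0; 1 -14 20 0 0; 1 -18 26 0 0; 1 -22 31 0 0; 1 -26 37 0 0; 1 -29 41 0 0; 1 -31 43 0 0"
}}

```text
clock: 3.1
tcp_pos: [0.5677, 0.2761, 0.3371]
tool_rot: [2.992, 0.947, -0.002]
force: [-0.9, -1.1, 0.4]
opening: -0.0
```

```bash
python3 -c "
from h import *
st();crops('d',('scene',))"
```

```text
t 3.1 tcp [0.5677 0.2761 0.3371] tip press mm [-45.1  58. ] tipz 164.1 az 35.1 F press [-1.41 -0.39] 0.39 open -1.7263786969536697e-05
```

View pics/d.png

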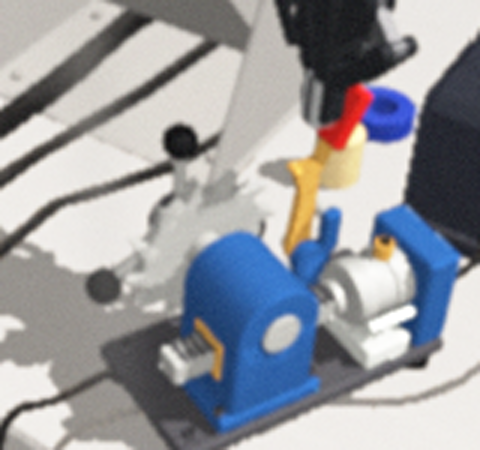

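Emit:
{"api": "servo_tool", "payload": {
  "steps": "1 -2 3 0 0; 1 -4 5 0 0; 1 -5 7 0 0; 1 -7 9 0 0; 1 -8 11 0 0; 1 -8 11 0 0"
}}

```text
clock: 3.9
tcp_pos: [0.5595, 0.2874, 0.3371]
tool_rot: [2.992, 0.948, -0.002]
force: [0.4, -0.6, 0.2]
opening: 0.0001
```

```bash
python3 -c "
from h import *
st();crops('e',('scene',))"
```

```text
t 3.9 tcp [0.5595 0.2874 0.3371] tip press mm [-45.3  71.9] tipz 164.1 az 35.2 F press [-0.04 -0.76] 0.23 open 0.00011936083280656162
```

View pics/e.png

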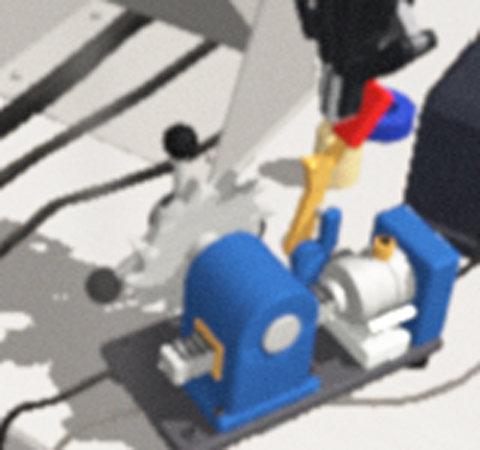

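Emit:
{"api": "servo_tool", "payload": {
  "steps": "1 9 -12 0 0; 1 14 -20 25 0; 1 18 -35 50 0; 1 32 -70 55 0; 1 46 -105 55 0; 1 56 -125 50 0; 1 56 -125 50 0; 1 56 -125 50 0"
}}

```text
clock: 4.95
tcp_pos: [0.6155, 0.1628, 0.3867]
tool_rot: [2.993, 0.948, -0.004]
force: [0.3, 0.6, -0.7]
opening: 0.0002
```

```bash
python3 -c "
from h import *
st();d=crops('f',('scene',))
hsv=cv2.cvtColor(d['scene']['img'],cv2.COLOR_BGR2HSV)
m=cv2.inRange(hsv,(0,170,90),(6,255,255))|cv2.inRange(hsv,(174,170,90),(180,255,255))
k,l,s,c=cv2.connectedComponentsWithStats(m)
print([(s[i].tolist(),c[i].round(1).tolist()) for i in range(1,k) if s[i,4]>15])
for th in (.4,.5,.58,.65):
  a=-.199+th;q=[-45,55+106*np.sin(a),58+106*np.cos(a)]
  print(th,proj(d['scene'],np.r_[RP@np.array(q[:2])/1000+P0,q[2]/1000]).round(1))
"
```

```text
t 4.95 tcp [0.6155 0.1628 0.3867] tip press mm [-72.  -61.9] tipz 213.7 az 35.2 F press [0.55 0.3 ] -0.72 open 0.00020735893912637515
[([142, 184, 20, 18, 137], [151.8, 194.5]), ([371, 207, 19, 22, 217], [380.4, 217.7]), ([448, 370, 64, 34, 873], [481.4, 386.4])]
0.4 [373.1 218.9]
0.5 [377.3 218.5]
0.58 [380.5 218.6]
0.65 [383.1 218.9]
```

View pics/f.png

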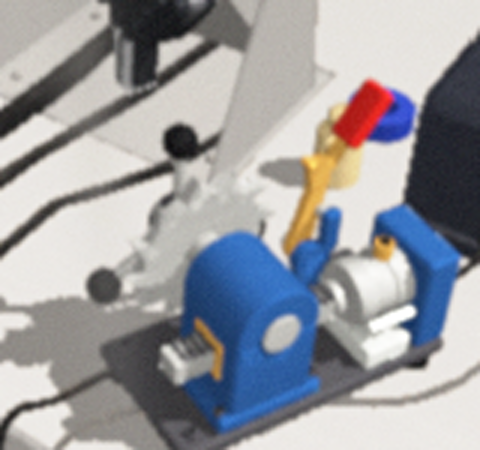

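Emit:
{"api": "servo_tool", "payload": {
  "steps": "1 0 0 -20 0; 1 0 0 -40 0; 1 0 0 -58 0; 1 0 0 -69 0; 1 0 0 -69 0"
}}

```text
clock: 5.62
tcp_pos: [0.615, 0.1637, 0.3172]
tool_rot: [2.992, 0.951, -0.006]
force: [0.2, -0.0, 0.7]
opening: -0.0003
```

```bash
python3 -c "
from h import *
st();d=crops('g',('scene',))
"
```

```text
t 5.625 tcp [0.615  0.1637 0.3172] tip press mm [-72.  -60.8] tipz 144.3 az 35.2 F press [ 0.19 -0.15] 0.7 open -0.0002908282907367408
```

View pics/g.png

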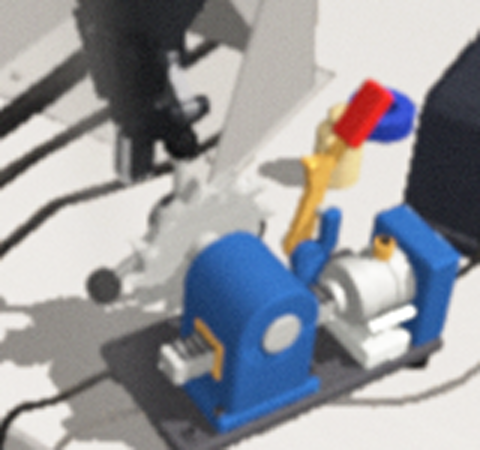

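Emit:
{"api": "servo_tool", "payload": {
  "steps": "1 -3 4 0 0; 1 -6 8 0 0; 1 -9 12 0 0; 1 -12 16 0 0; 1 -14 20 0 0; 1 -17 24 0 0; 1 -19 27 0 0; 1 -20 28 0 0"
}}

```text
clock: 6.68
tcp_pos: [0.5952, 0.1919, 0.3176]
tool_rot: [2.992, 0.951, -0.004]
force: [2.9, -1.4, -1.7]
opening: 0.0003
```

```bash
cat >> h.py <<'E'
def wheel(d):
    c=d["scene"]
    for a0,nm in((0,"A"),(-2*np.pi/3,"B")):
        for w in (-.04,.3,.35,.4,.45,.5):
            q=np.array([-71,-25+65*np.sin(a0+w),95+65*np.cos(a0+w)])
            print(nm,w,proj(c,np.r_[RP@q[:2]/1000+P0,q[2]/1000]).round(1))
E
python3 -c "
from h import *
st();d=crops('i',('scene',));wheel(d)
cv2.imwrite('pics/i2.png',cv2.resize(d['scene']['img'][200:300,270:370],None,fx=6,fy=6,interpolation=cv2.INTER_CUBIC))
"
```

```text
t 6.675 tcp [0.5952 0.1919 0.3176] tip press mm [-71.7 -26.4] tipz 144.6 az 35.2 F press [ 1.6  -2.82] -1.68 open 0.0002537854520623493
A -0.04 [319.5 227.2]
A 0.3 [329.3 225.2]
A 0.35 [330.7 225.2]
A 0.4 [332.  225.2]
A 0.45 [333.3 225.4]
A 0.5 [334.5 225.6]
B -0.04 [293.8 274.9]
B 0.3 [290.1 268.6]
B 0.35 [289.8 267.5]
B 0.4 [289.6 266.3]
B 0.45 [289.5 265.1]
B 0.5 [289.4 263.9]
```

View pics/i2.png

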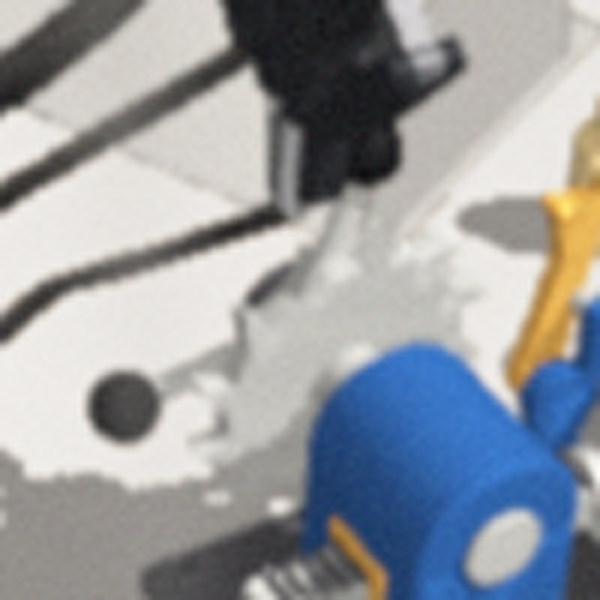

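Emit:
{"api": "servo_tool", "payload": {
  "steps": "1 -1 1.5 0 0; 1 -2 3 0 0; 1 -3 4.5 0 0; 1 -3 4.5 0 0; 1 -3 4.5 0 0"
}}

```text
clock: 7.35
tcp_pos: [0.5919, 0.1964, 0.3174]
tool_rot: [2.993, 0.951, -0.005]
force: [1.2, -3.1, -2.2]
opening: -0.0002
```

```bash
python3 -c "
from h import *
st()"
```

```text
t 7.35 tcp [0.5919 0.1964 0.3174] tip press mm [-71.9 -20.7] tipz 144.4 az 35.2 F press [-0.84 -3.25] -2.2 open -0.00024487693267477784
```

Emit:
{"api": "servo_tool", "payload": {
  "steps": "1 6 -8 0 0; 1 12 -17 0 0; 1 15 -21 10 0; 1 15 -21 40 0; 1 15 -21 80 0; 1 15 -21 85 0"
}}

```text
clock: 8.1
tcp_pos: [0.6075, 0.1753, 0.4067]
tool_rot: [2.993, 0.95, 0.007]
force: [0.1, 0.6, -1.1]
opening: 0.0004
```

```bash
python3 -c "
from h import *
st();d=crops('j',('scene',))
c=d['scene']
g=c['img'].max(axis=2)
for w in ((315,215,350,240),(280,255,305,285)):
    x0,y0,x1,y1=w;m=(g[y0:y1,x0:x1]<75).astype(np.uint8)
    k,l,s,cc=cv2.connectedComponentsWithStats(m)
    print([(s[i].tolist(),(cc[i]+[x0,y0]).round(1).tolist()) for i in range(1,k) if s[i,4]>25])
cv2.imwrite('pics/j2.png',cv2.resize(c['img'][200:300,270:370],None,fx=6,fy=6,interpolation=cv2.INTER_CUBIC))
"
```

```text
t 8.1 tcp [0.6075 0.1753 0.4067] tip press mm [-70.2 -47.3] tipz 233.7 az 35.2 F press [0.47 0.46] -1.07 open 0.000362691849707808
[([0, 5, 24, 17, 123], [330.4, 226.7])]
[([6, 6, 7, 9, 32], [287.8, 265.8])]
```

View pics/j2.png

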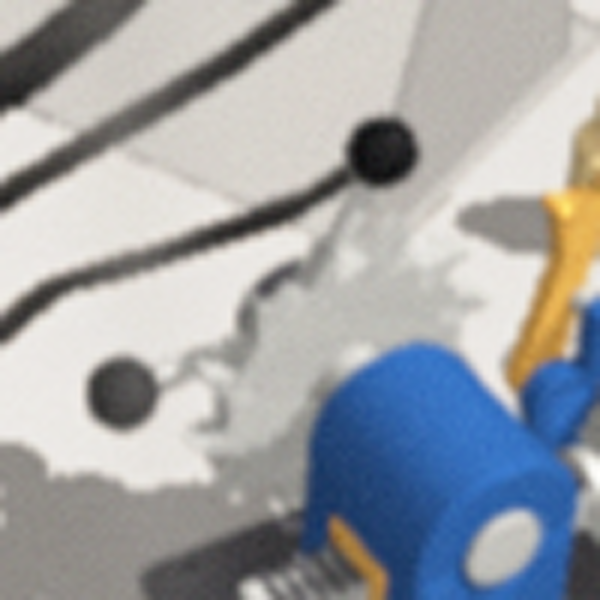

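Emit:
{"api": "servo_tool", "payload": {
  "steps": "1 -20 38 0 0; 1 -40 76 0 0; 1 -60 114 0 0; 1 -78 150 0 0; 1 -87 165 0 0; 1 -87 165 0 0; 1 -87 165 0 0"
}}

```text
clock: 9.02
tcp_pos: [0.5208, 0.3393, 0.4051]
tool_rot: [2.992, 0.948, 0.002]
force: [0.2, -1.1, 0.5]
opening: -0.0
```

```bash
python3 -c "
from h import *
st();d=crops('k',('scene','top'))"
```

```text
t 9.025 tcp [0.5208 0.3393 0.4051] tip press mm [-46.3 136.5] tipz 232.1 az 35.2 F press [-0.44 -1.01] 0.49 open -3.1532156239780175e-06
```

View pics/k.png

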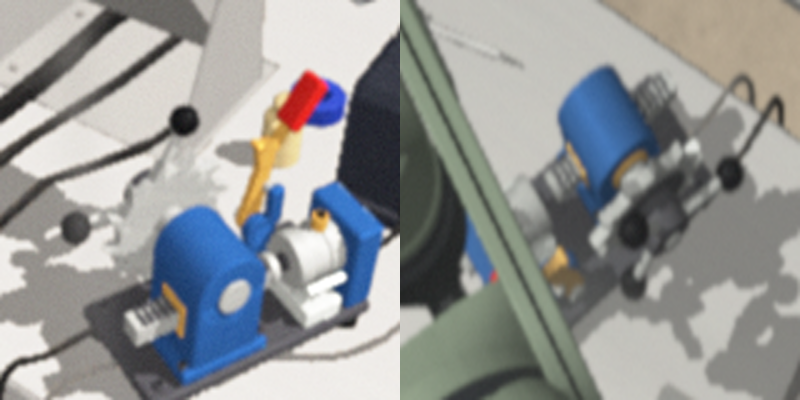

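Emit:
{"api": "servo_tool", "payload": {
  "steps": "1 0 0 -25 0; 1 0 0 -50 0; 1 0 0 -70 0; 1 0 0 -79 0; 1 0 0 -79 0; 1 4 -6 -79 0; 1 8 -11 -79 0; 1 9 -13 -79 0"
}}

```text
clock: 10.12
tcp_pos: [0.5303, 0.3257, 0.3269]
tool_rot: [2.994, 0.947, 0.004]
force: [-0.0, 0.3, -0.3]
opening: -0.0001
```

```bash
python3 -c "
from h import *
st();d=crops('l',('scene',))"
```

```text
t 10.125 tcp [0.5303 0.3257 0.3269] tip press mm [-46.1 120. ] tipz 153.9 az 35.1 F press [0.17 0.24] -0.3 open -5.2319271016956535e-05
```

View pics/l.png

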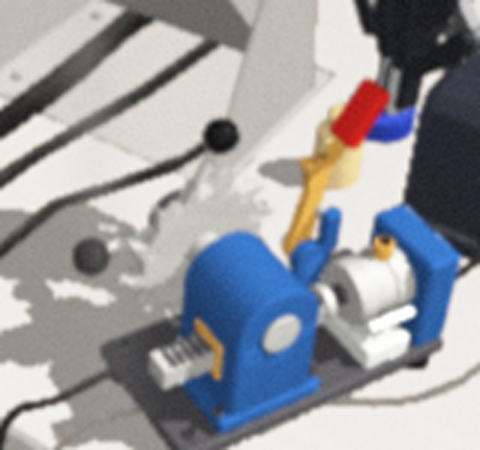

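Emit:
{"api": "servo_tool", "payload": {
  "steps": "1 4 -5 0 0; 1 7 -10 0 0; 1 11 -15 0 0; 1 14 -20 0 0; 1 18 -25 0 0; 1 21 -29 0 0; 1 23 -32 0 0; 1 24 -34 0 0"
}}

```text
clock: 11.18
tcp_pos: [0.5544, 0.2914, 0.3267]
tool_rot: [2.994, 0.946, 0.004]
force: [0.4, 0.0, 0.0]
opening: -0.0002
```

```bash
python3 -c "
from h import *
st();d=crops('m',('scene',))"
```

```text
t 11.175 tcp [0.5544 0.2914 0.3267] tip press mm [-46.4  78.1] tipz 153.7 az 35.1 F press [ 0.3 -0.2] 0.02 open -0.0001932562807809901
```

View pics/m.png

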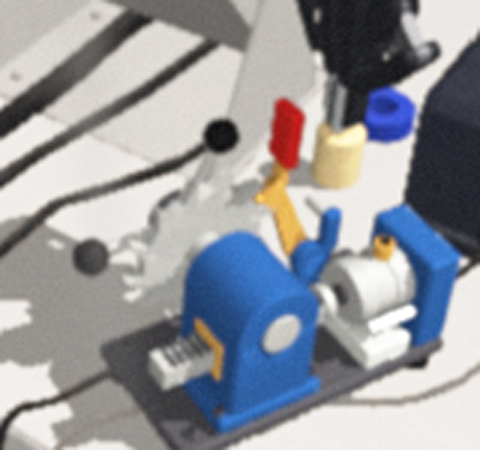

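Emit:
{"api": "servo_tool", "payload": {
  "steps": "1 -6 8 0 0; 1 -12 16 0 0; 1 -17 24 15 0; 1 -17 24 45 0; 1 -17 24 85 0; 1 -17 24 90 0; 1 -50 50 90 0; 1 -70 90 90 0"
}}

```text
clock: 12.22
tcp_pos: [0.4832, 0.3813, 0.417]
tool_rot: [2.994, 0.944, 0.003]
force: [1.1, -0.1, 0.2]
opening: 0.0001
```

```bash
python3 -c "
from h import *
st();d=crops('n',('scene','top'))
hsv=cv2.cvtColor(d['scene']['img'],cv2.COLOR_BGR2HSV)
m=cv2.inRange(hsv,(0,170,90),(6,255,255))|cv2.inRange(hsv,(174,170,90),(180,255,255))
k,l,s,c=cv2.connectedComponentsWithStats(m)
print([(s[i].tolist(),c[i].round(1).tolist()) for i in range(1,k) if s[i,4]>15])
for th in (0,.05,.1):
  a=-.199+th;q=[-45,55+106*np.sin(a),58+106*np.cos(a)]
  print(th,proj(d['scene'],np.r_[RP@np.array(q[:2])/1000+P0,q[2]/1000]).round(1))
cv2.imwrite('pics/n2.png',cv2.resize(d['scene']['img'][200:300,270:420],None,fx=5,fy=5,interpolation=cv2.INTER_CUBIC))
"
```

```text
t 12.225 tcp [0.4832 0.3813 0.417 ] tip press mm [-52.4 192.6] tipz 244.0 az 35.0 F press [ 0.85 -0.73] 0.18 open 7.004992853198484e-05
[([145, 184, 17, 19, 128], [153.5, 195.0]), ([351, 213, 10, 23, 172], [355.2, 224.0]), ([448, 370, 64, 34, 872], [481.5, 386.4])]
0 [354.9 224.9]
0.05 [357.2 223.8]
0.1 [359.6 222.7]
```

View pics/n.png

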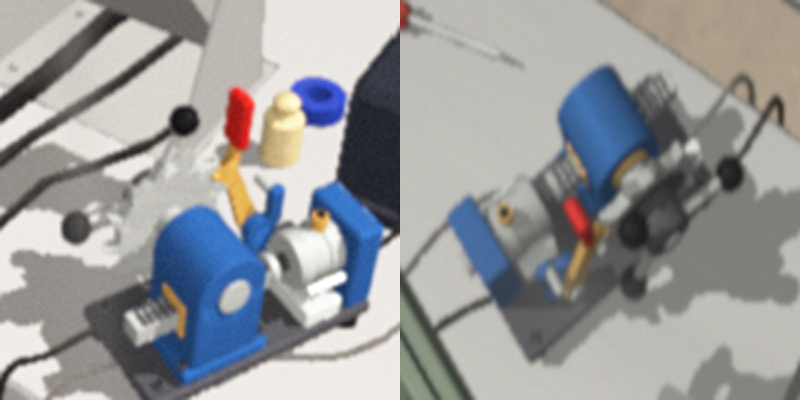

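View pics/n2.png

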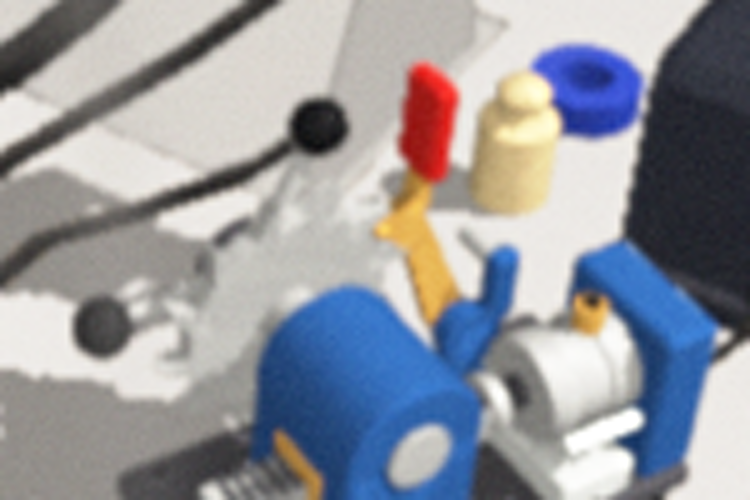

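Emit:
{"api": "servo_tool", "payload": {
  "steps": "1 0 0 0 0; 1 0 0 0 0"
}}

```text
clock: 12.58
tcp_pos: [0.4823, 0.3839, 0.4163]
tool_rot: [2.993, 0.953, 0.002]
force: [0.0, -0.2, 0.3]
opening: -0.0
```

```bash
python3 -c "
from h import *
st();r.close_job()"
```

```text
t 12.575 tcp [0.4823 0.3839 0.4163] tip press mm [-51.7 195.6] tipz 243.3 az 35.3 F press [-0.08 -0.14] 0.25 open -3.162147731200092e-05
the job is handed in; nothing more can be done
```

The press is backed off by one notch and the pawl is home in the new notch. I handed the job in at 12.6 s of the 48 s.

With the closed fingertips I tipped the pawl over until it lay back on its rest pin by itself, at about 0.58 rad. I then pushed the upper ball left, which turned the wheel from about -0.04 to about 0.45 rad, inside the 0.36 to 0.524 seating range. Last, I tipped the pawl back and it dropped in under its own weight.

**Last checks:**
- **Pawl:** the centre of the red tab is at the same scene pixel as at the start (355.2, 224.0), so it is fully seated.
- **Wheel:** two balls each put it at 0.45 rad before I tipped the pawl back, and the upper ball was at the same pixel afterwards.
- **Other things:** the load cell is in its cradle, and the brass weight and tape look unmoved in the scene picture. The sample jar was outside my last close-up and I did not check it separately, but the arm never went near it.
- **Forces:** the contact force read at the end of each move stayed under 5 N, and the arm stands clear of everything.

No check failed or disagreed.

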